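# Mount the pH electrode on the slide-in arm of the electrode stand

### The job

Pull the pH electrode (the probe with the blue head and the glass shaft) up out of the storage rack, keep it upright, and slide the grooves under its head onto the two rails of the electrode stand's arm from their open, flared end until both spring catches have snapped into its notches and hold it, hanging over the small beaker; then let go. Do not force it and do not strike the beaker with it, and leave the other two probes, the beaker and the two bottles standing where they are.

Things in the scene. Friction and masses are not known exactly. Their poses are not given: they have to be found in the camera images.
- ph_electrode: The probe to mount: 171 mm long, 0.11 kg, blue head, clear glass shaft. Origin at its lower tip (glass bulb), z up along the shaft to the head. From the tip: shaft 12 mm across up to 105 mm, with a rubber collar 21 mm across at 62 to 69 mm (its underside rests on the rack top); black slide block at 105 to 124 mm; blue head, 30 (x) by 24 (y) mm, at 124 to 170 mm.
- ph_electrode_slide (a point): Centre of the black slide block, 114 mm above the tip, axes as ph_electrode; slides along its x, same either way round. Grooves in its +-y sides, 10 mm high (z +-5), web between them 22 mm wide, 36 mm long, ends bevelled, notch mid-length in each side. Lower flange 36 by 36 mm, 4 thick, upper 38 by 44 mm, 5 thick. Goes to rail_seat (at rest it hangs about 2 mm below it).
- ph_electrode_grip (a point): Point inside the electrode's head, 150 mm above its tip and 26 mm above the top of the upper flange; axes as ph_electrode. Grip the head across its two 24 mm apart sides (+-y).
- rail_seat (a point): Home point of the rails on the arm, 190 to 230 mm above the bench (varies). x along the rails from the open mouth to the post, y across, z up. Two rails 6 mm thick (z +-3), 8 wide, inner faces at y = +-13 mm, from x = -20 to the end stop at x = +20 mm, 2 mm past the seated block. Catch housings reach out to y = +-31 between z = +-3 mm, the arm behind to z = +5 mm.
- rail_mouth (a point): Middle of the rails' open end, 38 mm before rail_seat, same axes: here stand the tips of the round-nosed, 6 mm thick lead-ins, flared out to y = +-24 mm; over the next 18 mm they narrow to the rails.
- catch_left (a joint): Spring-loaded roller catch in the left (+y) rail at x = 0 of rail_seat: 0 m when sprung out 4.5 mm into the gap, grows as it is pressed back (about 2.5 mm while the block passes; it springs out again in the block's notch). Pushing past both takes about 10 N.
- catch_right (a joint): The same in the right (-y) rail.
- stand: Electrode stand, does not move: grey base plate 150 x 104 x 10 mm (x -45 to +105 mm), steel post at x = +75 mm with its top 238 mm above the bench, and on it a stiffly clamped black and aluminium arm with the forked rails. Origin on the bench straight below rail_seat, x as rail_seat.
- rack: White storage rack, does not move: 60 mm (x) by 190 mm (y), 76 mm high, three 16 mm round wells in a row along y at y = -64, 0 and +64 mm of its origin (centre of its underside). Which probe stands in which well varies. A stored probe's tip is 13 mm above the bench, its head's top 183 mm.
- conductivity_probe: Green-headed probe with black shaft in the rack, otherwise the same shape and size as the pH electrode, origin at its lower tip. Not to be touched.
- oxygen_probe: Orange-headed probe with steel shaft in the rack, otherwise the same shape and size as the pH electrode, origin at its lower tip. Not to be touched.
- beaker: Small glass beaker, 51 mm across, 50 mm high, on the stand's base under the rails (rim 60 mm above the bench). Origin at the centre of its underside.
- wash_bottle: White wash bottle with red cap, body 64 mm across and 135 mm high, cap to 155 mm, spout bent over to 207 mm. Origin on the bench, 26 mm from the body's axis: the axis is at y = +26 mm of its own frame, the spout reaches to y = -58 mm.
- buffer_bottle: Brown glass buffer bottle with black cap, 54 mm across, 93 mm high, origin at the centre of its underside.
Things that resemble listed ones, but are neither listed nor needed, are in the scene too. Several things look just like the buffer_bottle: the one meant starts farthest to the robot's left.

How it is judged (in metres and radians):
On the way, in this order (a step that is already met when the one before it is completed fails the run):
1. the pH electrode is pulled clear of the rack, upright (height (world z) of ph_electrode above 0.078 m and angle between ph_electrode's own z axis and vertical below 0.5 rad), for 0.1 s.
2. its slide block is on the rails, entered from the open end, not yet home (x of ph_electrode_slide in the frame of rail_seat between -0.034 and -0.005 m and y of ph_electrode_slide in the frame of rail_seat between -0.004 and 0.004 m and z of ph_electrode_slide in the frame of rail_seat between -0.005 and 0.005 m).
At the end, for the whole second after the job is handed in: The electrode hangs at rest and upright (0.12 rad), in line with the rails (0.15 rad, either way round), its block within 3 mm of the seat along the rails (4 mm across, 5 mm in height), both catches sprung out to within 2 mm; other probes, beaker and bottles upright (0.15 rad) (x of ph_electrode_slide in the frame of rail_seat between -0.003 and 0.003 m and y of ph_electrode_slide in the frame of rail_seat between -0.004 and 0.004 m and z of ph_electrode_slide in the frame of rail_seat between -0.005 and 0.005 m and angle between ph_electrode's own z axis and vertical below 0.12 rad and angle between the x axis of ph_electrode and the x axis of rail_seat, either way round below 0.15 rad and value of joint each of catch_left, catch_right below 0.002 m and linear speed of ph_electrode below 0.03 m/s and angle between each of conductivity_probe, oxygen_probe, beaker, wash_bottle, buffer_bottle's own z axis and vertical below 0.15 rad); the robot touches nothing.
It fails at once if the pH electrode is tipped more than 0.6 rad from upright (angle between ph_electrode's own z axis and vertical above 0.6 rad).
It fails at once if the electrode strikes the beaker (more than 3 N) (contact force between ph_electrode and beaker above 3 N).
It fails at once if the electrode is forced against the stand (more than 60 N) (contact force between ph_electrode and stand above 60 N).
It fails at once if another probe, the beaker or a bottle is moved more than 20 mm (distance of any of conductivity_probe, oxygen_probe, beaker, wash_bottle, buffer_bottle from where it was at the start of the episode above 0.02 m).
It also fails if it takes over 48 s, if anything falls off the work surface, if the arm or the gripper's body presses on something with over 40 N, if the wrist force passes 120 N, or if a joint passes its speed limit or range.

### The arm

A 6-joint arm with a two-finger parallel gripper is mounted at the origin on a cart in front of the work surface, level with it; the furniture and walls round the work are solid. World frame = base frame: x ahead of the robot, y to its left, z up, the work surface at z = 0. Lengths are in mm, angles in rad, forces in N, time in s.
With the tool pointing down it reaches from about 275 to 750 mm from the base axis. Payload 10.2 kg.
Tool frame: the origin (TCP) lies at the very end of the fingers, on their centre line; the grasp point (between the pads) lies 19 mm behind it (ctrl.hold_point_z is the distance from the TCP to the grasp point, in mm); z points along the fingers, y is the direction in which the jaws open and shut (so a half turn about z gives the same grasp; the last joint's range is limited). The gripper opens to 85 mm and grips with 20 to 120 N. Pads are 22 mm wide; open, the fingers measure 114 mm over their backs; the gripper's body (76 mm by 85 mm) begins 54 mm behind the grasp point. The pads swing forward as they close: fully open they stand 13 mm farther back than shut.
Start: joints at [-0.223, 0.313, 1.498, -0, 1.331, -0.223], TCP at [525.006, -0.013, 231.294] pointing down, gripper open.
Joint ranges: [-2.94, 2.94], [-0.97, 2.17], [0.19, 2.56], [-1.23, 4.37], [0.02, 3.11], [-2.88, 2.88]. Speed limits (rad/s): [2.39, 2.39, 3.01, 3.14, 3.14, 3.14].

### API

Orientations are given as a unit quaternion [w, x, y, z].
In Python, from rig import readout, cams, workorder, spotter, ctrl gives the robot as it stands.
- The arm moves only by the tool step_arm, never from a script. Its argument "plan" is text: rows parted by semicolons, each of 5 numbers parted by spaces: the shift along the tool's x, y, z in cm, then the turn about the tool's z in degrees, then the opening in per cent of the stroke, from 0 (shut) to 100 (fully open). In form: x y z twist gripper; .... A call has 1 to 10 rows; each row is the pose to reach, as a shift and turn from the pose commanded when the call began, along the tool's axes at that moment; what a row does not reach only later rows make up. A row lasts 1/10 s, in which the tool goes at most 50 mm and 8.59 degrees, less where a joint would pass 70% of its speed; a pose out of reach is approached as far as the arm can. A call with a gripper value outside its range is refused whole. The fingers move at their own pace and stop on an object; "grip_force" is the grip in N (left out, the last holds). Time passes only in rows, so rows that repeat a pose let the fingers close. It gives the time, the measured TCP pose, the force and the opening at its end, in the units of the state.
- readout.sense(): the state, without advancing time (a new reading comes with each control period).
- cams.capture(name): name is "scene" or "side" or "wrist"; returns (picture, depth): 480x640x3 uint8, red, green, blue; 480x640 float32, mm along the optical axis (not along the pixel's ray), 0 where there is no reading.
- cams.camera_info(name): a dict with "vfov" (degrees; the focal length in pixels is half the picture's height over the tangent of half this angle, whatever the lens; pixels are square), "cx", "cy" (the principal point, pixels), "rvec" (rotation vector, rad) and "tvec" (3), from world to camera coordinates, as OpenCV has them. Camera axes: x right, y down, z forward; pixel columns grow to the right and rows downward; lengths in mm; the calibration is good to about 2 mm. The wrist camera is an equidistant fisheye: a pixel r from the principal point sees the ray r / f radians off the axis. A picture is of the moment at which its call begins: read the wrist's pose just before it. camera_info takes no time and is no camera call; for the wrist camera it gives the pose at the moment of the call.
- workorder.finish_job(): hands the job in, once; it reports no verdict.
Trained networks look in the newest picture that a camera, given by its name, has taken for a name from the list of things; names that differ only in an ending like _2 or _b are one class to them, and where a whole thing is asked for, a point or a joint stands for the part that bears it (a point fixed in the world has none). Each returns a list of dicts, best first, with "conf" (0 to 1); they miss things now and then, are a little off and sometimes report something else, mostly with a low value. They report only what shows in the picture. A call takes as long as a camera call. They do not tell look-alikes from the thing itself.
- spotter.regions_of(camera, target): "pixels" (480x640 bool, what is visible of it) and "extent" ([centre column, centre row, width, height] in pixels, round what is visible of it).
The state is a dict: "time_s": time; "joints": joint angles; "dq": joint speeds; "tau": joint torques, N m; "eef_pos": TCP position; "ee_rot": TCP orientation; "force": force on the tool from outside, world axes, zero at the start; "wrist_torque": the same for the moment, N m; "grip_width": opening from 0.0 (shut) to 1.0 (fully open).
Only numpy, scipy, OpenCV 4.12 (cv2) and the standard library are available. Lean on these libraries where they do the work, as an engineer would, in place of code of your own. Each camera call takes 0.05 s, during which the arm holds its last target. There are 200 camera calls.

## Working session

There is one attempt and no reset: what is moved stays moved. The work goes in short steps, Python scripts to look and compute and a tool call to move; the robot and the scene stay as the last step left them, time stands still between calls to the robot, and variables do not carry over. Pictures are saved under pics/ and viewed, about 8 in all and at most 12, crops included, and the job is handed in when it is done.

Besides the shell and the picture viewer there is one more tool, called after "Call:" as name(argument=value, ...) on one line, values as JSON. step_arm: Moves the arm, as the interface text tells. Its arguments: {"type":"object","properties":{"plan":{"type":"string"},"grip_force":{"type":"number"}},"required":["plan"]}

```bash
mkdir -p pics; cat > h.py <<'E'
import numpy as np, cv2
from rig import readout, cams, workorder, spotter, ctrl
from scipy.spatial.transform import Rotation as R
def info(n):
    i=cams.camera_info(n); f=240/np.tan(np.radians(i["vfov"]/2))
    return f,i["cx"],i["cy"],R.from_rotvec(np.ravel(i["rvec"])).as_matrix(),np.ravel(i["tvec"])
def cloud(n,d,inf=None):
    f,cx,cy,M,t=inf or info(n)
    v,u=np.mgrid[:480,:640]; x=(u-cx)/f;y=(v-cy)/f
    if n=="wrist":
        r=np.hypot(x,y)+1e-9; s=np.tan(np.minimum(r,1.5))/r; x=x*s;y=y*s
    P=np.stack([x*d,y*d,d],-1)
    return (P-t)@M      # world = M^T (p - t)
def proj(n,X,inf=None):
    f,cx,cy,M,t=inf or info(n); c=np.atleast_2d(X)@M.T+t
    return np.stack([f*c[:,0]/c[:,2]+cx,f*c[:,1]/c[:,2]+cy],-1)
def save(name,im): cv2.imwrite(f"pics/{name}.png",im[...,::-1])
E
python3 - <<'E'
from h import *
s=readout.sense(); print({k:np.round(v,3) for k,v in s.items()}, ctrl.hold_point_z)
for n in("scene","side"):
    im,d=cams.capture(n); save(n,im); np.savez(n,im=im,d=d); P=cloud(n,d)
    print(n,'cam pos',np.round(-info(n)[3].T@info(n)[4]), 'f',info(n)[0])
    for t in("ph_electrode","conductivity_probe","oxygen_probe","rack","stand","beaker","wash_bottle","buffer_bottle"):
        for r in spotter.regions_of(n,t)[:4]:
            m=r["pixels"]&(d>0); q=P[m]
            if len(q): print(t,round(r["conf"],2),np.round(r["extent"]),m.sum(),np.round(np.median(q,0)),np.round(np.percentile(q,2,0)),np.round(np.percentile(q,98,0)))
E
```

```text
{'time_s': np.float64(0.0), 'joints': array([-0.223,  0.313,  1.498, -0.   ,  1.331, -0.223]), 'dq': array([-0.   , -0.   ,  0.   , -0.001,  0.   , -0.   ]), 'tau': array([-1.0000e-03, -4.1226e+01, -2.5974e+01, -0.0000e+00,  4.0000e-03,
       -0.0000e+00]), 'eef_pos': array([5.24735e+02, 4.90000e-02, 2.30722e+02]), 'ee_rot': array([-0.001,  0.707,  0.707, -0.   ]), 'force': array([ 0.083,  0.4  , -0.023]), 'wrist_torque': array([-0.005,  0.002, -0.002]), 'grip_width': np.float64(1.0)} 18.700000000000003
scene cam pos [  -1. -576.  736.] f 496.92996385212143
ph_electrode 0.55 [457. 317.  30.  57.] 1141 [ 504. -299.  145.] [ 490. -315.   78.] [ 524. -267.  185.]
ph_electrode 0.4 [405. 271.  32.  53.] 961 [ 527. -173.  144.] [ 512. -189.   74.] [ 555. -143.  185.]
conductivity_probe 0.56 [431. 294.  23.  53.] 988 [ 516. -235.  145.] [ 499. -254.   80.] [ 534. -209.  185.]
conductivity_probe 0.16 [298. 219.  21.  30.] 479 [549. 183.  44.] [530. 166.  17.] [575. 213.  62.]
rack 0.92 [427. 336.  98. 101.] 4542 [ 505. -250.   64.] [ 479. -326.    6.] [ 548. -138.   77.]
stand 0.65 [306. 19
[... 1480 characters left out ...]
.] [661. 231. 148.]
beaker 0.6 [307. 239.  24.  24.] 359 [557. 179.  40.] [534. 163.   7.] [590. 215.  60.]
wash_bottle 0.84 [372. 262.  29.  66.] 984 [622. -38. 101.] [603. -56.  13.] [657.  -8. 167.]
wash_bottle 0.24 [298. 288.  21.  39.] 706 [434.  -1.  58.] [414. -13.   2.] [463.  30.  92.]
buffer_bottle 0.91 [295. 335.  28.  44.] 820 [ 368. -128.   60.] [ 348. -138.    0.] [ 401. -100.   93.]
buffer_bottle 0.79 [297. 290.  20.  37.] 671 [433.  -2.  58.] [414. -13.   3.] [459.  24.  92.]
buffer_bottle 0.78 [330. 354.  28.  40.] 863 [ 408. -211.   63.] [ 390. -222.    5.] [ 437. -184.   93.]
buffer_bottle 0.68 [320. 314.  24.  34.] 774 [447. -95.  60.] [ 429. -107.    1.] [476. -64.  92.]
```

View pics/scene.png

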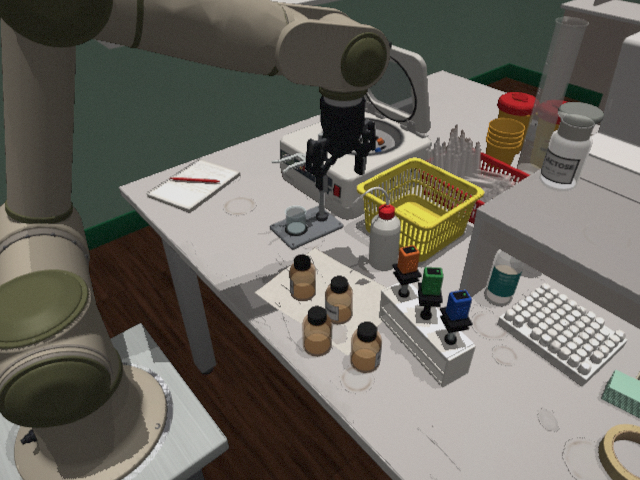

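```bash
python3 - <<'E'
from h import *
a=np.load("scene.npz")["im"]; b=np.load("side.npz")["im"]
A=cv2.resize(a[260:360,370:490],(480,400),interpolation=cv2.INTER_CUBIC)
B=cv2.resize(a[110:260,255:375],(320,400),interpolation=cv2.INTER_CUBIC)
save("crop",np.hstack([A,B]))
E
```

```text
(no output)
```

View pics/crop.png

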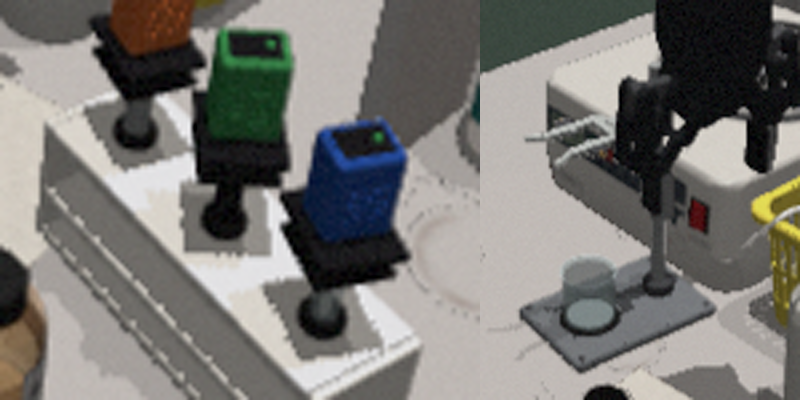

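Candidates for the electrode are the orange head at (407,265), the green head at (431,285) and the blue head at (457,307). The blue head on a clear shaft, nearest the camera, is the target, and the crop confirms it. The gripper hides the rails, so I'll fit the rack, base and head now and move the arm aside.

```bash
python3 - <<'E'
from h import *
for n in("scene","side"):
    z=np.load(n+".npz"); im,d=z["im"],z["d"]; P=cloud(n,d); X=P.reshape(-1,3); hsv=cv2.cvtColor(im,cv2.COLOR_RGB2HSV).reshape(-1,3)
    def rect(m,l):
        q=X[m]
        if len(q)<8: print(l,len(q));return
        (c,s,a)=cv2.minAreaRect(q[:,:2].astype(np.float32)); print(n,l,len(q),np.round(c,1),np.round(s,1),round(a,1),'z',np.round(np.median(q[:,2]),1))
    near=(abs(X[:,0]-515)<60)
    for l,y in(("b",-300),("g",-238),("o",-176)):
        b=near&(abs(X[:,1]-y)<32)
        rect(b&(X[:,2]>179)&(X[:,2]<190),l+" top"); rect(b&(X[:,2]>130)&(X[:,2]<140),l+" flange"); 
    rect(near&(X[:,1]<-120)&(X[:,1]>-350)&(abs(X[:,2]-76)<4),"rack")
    rect((abs(X[:,0]-580)<110)&(abs(X[:,1]-180)<100)&(abs(X[:,2]-10)<3.5),"base")
    p=(abs(X[:,0]-600)<60)&(abs(X[:,1]-190)<60)&(X[:,2]>30)&(X[:,2]<110)
    for lo in(12,40,65,80,100,120,140,160):
        q=X[(abs(X[:,0]-600)<80)&(abs(X[:,1]-190)<60)&(X[:,2]>lo)&(X[:,2]<lo+15)]
        print(lo,len(q),np.round(np.median(q,0)) if len(q) else '')
E
```

```text
scene b top 235 [ 511.2 -293.7] [24.9 30.1] 62.9 z 183.2
scene b flange 251 [ 511.5 -292.9] [45.7 39.2] 62.0 z 136.9
scene g top 203 [ 521.5 -231.3] [24.2 29.8] 47.7 z 183.4
scene g flange 219 [ 515.7 -238.5] [39.3 60.7] 14.4 z 136.9
scene o top 174 [ 532.7 -167.4] [25.3 30.9] 72.6 z 183.5
scene o flange 203 [ 524.1 -175.2] [36.5 59.7] 20.1 z 137.2
scene rack 2174 [ 522.1 -230.6] [190.8  62.8] 80.3 z 75.4
scene base 1178 [590.3 162.6] [179.5 193.2] 9.4 z 11.0
12 557 [614. 172.  15.]
40 372 [575. 179.  47.]
65 163 [660. 161.  73.]
80 157 [659. 158.  88.]
100 147 [662. 160. 108.]
120 177 [669. 170. 127.]
140 0 
160 8 [626. 176. 164.]
side b top 157 [ 513.9 -295.4] [24.8 29.5] 63.2 z 182.0
side b flange 182 [ 513.4 -297.1] [43.4 37.9] 62.1 z 135.5
side g top 133 [ 524.7 -233.5] [26.  29.1] 43.3 z 181.7
side g flange 160 [ 519.1 -238.8] [59.7 37.8] 45.2 z 135.5
side o top 113 [ 534.4 -170.5] [25.5 28.6] 63.5 z 181.6
side o flange 119 [ 528.7 -174.3] [40.2 48.5] 34.7 z 135.4
side rack 1149 [ 524.8 -233.6] [190.7  61.1] 80.2 z 73.9
side base 736 [587.6 189.8] [173.8 149.7] 6.9 z 8.5
12 203 [625. 170.  19.]
40 224 [576. 178.  48.]
65 86 [662. 165.  74.]
80 117 [662. 171.  88.]
100 129 [665. 172. 108.]
120 95 [669. 188. 125.]
140 24 [627. 175. 146.]
160 6 [629. 175. 163.]
```

Call:
step_arm(plan="0 0 -3 0 50; 0 0 -6 0 50; -4 0 -9 0 50; -8 0 -11 0 50; -12 0 -11 0 50; -16 0 -11 0 50; -20 0 -11 0 50; -24 0 -11 0 50; -28 0 -11 0 50; -30 0 -11 0 50", grip_force=40)

```text
time_s: 1.9
eef_pos: [524.4, -303.0, 340.6]
ee_rot: [-0.0, 0.708, 0.706, -0.0]
force: [-0.6, 0.6, 0.3]
grip_width: 0.499
```

```bash
python3 - <<'E'
from h import *
for n in("scene","side"):
    im,d=cams.capture(n); np.savez(n+"2",im=im,d=d); X=cloud(n,d); print(info(n)[1:3])
    reg=(abs(X[...,0]-600)<110)&(abs(X[...,1]-185)<75)
    for lo in(110,130,150,170,180,185,190,195,200,205,210,215,220,225,230,235,240):
        q=X[reg&(X[...,2]>lo)&(X[...,2]<lo+5)]
        if len(q): print(n,lo,len(q),np.round(np.median(q,0)),np.round(q.min(0)),np.round(q.max(0)))
    uv=proj(n,[560,180,190])[0].astype(int); print(uv)
    c=im[max(uv[1]-50,0):uv[1]+50,uv[0]-50:uv[0]+50]
    exec(f"{n}c=cv2.resize(c,(400,400),interpolation=cv2.INTER_CUBIC)")
save("rails",np.hstack([scenec,sidec]))
E
```

```text
(330.30539087557355, 233.85754693431358)
scene 110 100 [663. 171. 113.] [619. 129. 110.] [708. 259. 115.]
scene 130 92 [681. 201. 131.] [619. 136. 130.] [710. 253. 135.]
scene 150 12 [622. 179. 153.] [620. 175. 150.] [629. 184. 155.]
scene 170 11 [624. 178. 173.] [621. 173. 170.] [628. 185. 175.]
scene 180 20 [622. 173. 183.] [613. 168. 181.] [639. 184. 185.]
scene 185 22 [622. 174. 187.] [613. 166. 185.] [655. 181. 190.]
scene 190 109 [574. 175. 193.] [514. 156. 190.] [662. 217. 195.]
scene 195 341 [570. 179. 198.] [510. 156. 195.] [662. 222. 200.]
scene 200 73 [621. 177. 202.] [515. 166. 200.] [663. 193. 205.]
scene 205 42 [623. 177. 209.] [613. 168. 205.] [640. 196. 210.]
scene 210 23 [625. 177. 211.] [614. 169. 210.] [636. 189. 215.]
scene 215 10 [623. 177. 218.] [619. 174. 215.] [629. 183. 219.]
scene 220 12 [623. 178. 223.] [620. 175. 220.] [630. 183. 225.]
scene 225 11 [623. 180. 228.] [621. 176. 225.] [629. 189. 230.]
scene 230 12 [624. 177. 233.] [620. 175. 230.] [629. 187. 234.]
scene 235 18 [624. 180. 238.] [621. 177. 235.] [630. 186. 240.]
scene 240 1 [629. 178. 240.] [62
[... 392 characters left out ...]

side 185 37 [616. 171. 188.] [520. 157. 185.] [665. 213. 190.]
side 190 159 [567. 173. 193.] [515. 152. 190.] [665. 219. 195.]
side 195 160 [587. 178. 196.] [514. 153. 195.] [664. 215. 200.]
side 200 22 [628. 173. 203.] [617. 165. 200.] [664. 190. 205.]
side 205 31 [628. 174. 207.] [616. 163. 205.] [643. 190. 209.]
side 210 6 [628. 176. 211.] [623. 173. 210.] [633. 181. 213.]
side 215 8 [628. 175. 216.] [624. 172. 215.] [634. 178. 218.]
side 220 8 [627. 175. 223.] [624. 173. 221.] [633. 178. 225.]
side 225 6 [626. 176. 228.] [625. 173. 225.] [629. 180. 229.]
side 230 8 [629. 175. 232.] [625. 171. 230.] [637. 180. 235.]
side 235 10 [630. 178. 236.] [626. 171. 235.] [634. 185. 238.]
[308 195]
```

View pics/rails.png

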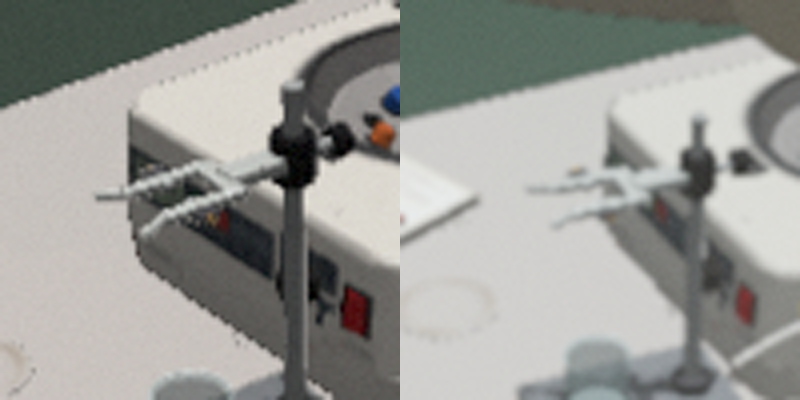

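The rails show clearly: the fork's tips are at crop pixels (100,195) and (150,235), the open end faces the robot (−x), and the post is behind it. Next I'll fit the rail axis and height.

```bash
python3 - <<'E'
from h import *
for n in("scene","side"):
    z=np.load(n+"2.npz"); im,d=z["im"],z["d"]; X=cloud(n,d).reshape(-1,3)
    base=(X[:,0]>480)&(X[:,0]<680)&(X[:,1]>110)&(X[:,1]<250)&(abs(X[:,2]-(10.5 if n=="scene" else 8.7))<3)
    m=base.reshape(480,640).astype(np.uint8); k,l,s,c=cv2.connectedComponentsWithStats(m); i=1+s[1:,4].argmax()
    q=X[(l==i).ravel()]; print(n,"base",len(q),cv2.minAreaRect(q[:,:2].astype(np.float32)),np.median(q[:,2]))
    p=X[(abs(X[:,0]-627)<12)&(abs(X[:,1]-178)<12)&(X[:,2]>213)&(X[:,2]<242)]; print("post",np.round(p.mean(0),1))
    r=X[(X[:,0]>505)&(X[:,0]<612)&(abs(X[:,1]-188)<40)&(X[:,2]>183)&(X[:,2]<206)]
    print("rails rect",cv2.minAreaRect(r[:,:2].astype(np.float32)))
    for x in range(508,612,8):
        t=r[abs(r[:,0]-x)<4]; 
        if len(t): print(x,len(t),'y',np.round(np.sort(t[:,1])[::max(1,len(t)//8)]),'z',np.round(np.percentile(t[:,2],[10,50,75,95]),1))
E
```

```text
scene base 1123 ((584.4436645507812, 184.65863037109375), (108.18433380126953, 156.658935546875), 85.50508880615234) 10.991783960935349
post [624.2 179.6 228.1]
rails rect ((562.6073608398438, 187.91845703125), (67.28437042236328, 98.62767028808594), 83.17230987548828)
508 3 y [165. 167. 169.] z [196.6 196.9 197.3 197.6]
516 15 y [165. 165. 165. 166. 167. 168. 168. 168. 170. 212. 214. 214. 214. 216.
 217.] z [193.7 197.2 197.7 199. ]
524 20 y [168. 169. 171. 171. 209. 209. 211. 211. 211. 214.] z [193.8 196.3 198.3 199.3]
532 27 y [167. 169. 170. 174. 203. 205. 207. 209. 210.] z [193.7 195.9 197.2 198.9]
540 33 y [161. 166. 170. 171. 174. 203. 205. 206. 210.] z [192.9 196.7 197.8 198.6]
548 51 y [156. 159. 163. 170. 175. 201. 203. 210. 219.] z [193.9 196.8 197.7 199.2]
556 38 y [156. 163. 169. 174. 198. 201. 205. 208. 215. 218.] z [195.8 197.4 198.2 199.3]
564 25 y [166. 167. 168. 170. 175. 201. 202. 204. 216.] z [193.8 197.6 198.3 199.4]
572 47 y [165. 168. 172. 174. 181. 188. 193. 198. 202. 207.] z [193.2 197.  198.  199.1]
580 40 y [165. 166. 173. 177. 184. 191. 195. 201.] z [195.9
[... 865 characters left out ...]
48 31 y [153. 157. 162. 167. 169. 174. 199. 201. 202. 206. 216.] z [191.6 194.3 195.6 196.9]
556 33 y [152. 157. 164. 169. 177. 197. 201. 208. 219.] z [193.  194.6 195.4 196.5]
564 21 y [163. 164. 167. 170. 174. 198. 200. 200. 204. 209. 216.] z [190.9 195.1 195.6 196.7]
572 24 y [158. 163. 166. 169. 185. 196. 200. 201.] z [189.9 193.9 195.1 195.5]
580 30 y [163. 165. 167. 176. 178. 183. 188. 189. 195. 197.] z [193.  194.7 195.8 197.3]
588 22 y [163. 163. 174. 174. 174. 176. 182. 184. 187. 187. 200.] z [193.2 195.5 196.9 198.2]
596 18 y [172. 173. 174. 175. 176. 179. 181. 182. 187.] z [191.7 196.9 197.3 198.1]
604 17 y [170. 172. 173. 174. 177. 179. 185. 186. 187.] z [191.1 196.4 197.  199. ]
```

Call:
step_arm(plan="0.2 -0.3 0 -8.5 45; 0.4 -0.6 0 -17 45; 0.6 -0.9 1 -25.5 45; 0.8 -1.2 2 -34 45; 0.8 -1.2 3 -42 45; 0.8 -1.2 4 -50 45; 0.8 -1.2 5 -58 45; 0.8 -1.2 6 -62.5 45; 0.8 -1.2 6 -62.5 45")

```text
time_s: 2.9
eef_pos: [512.9, -290.7, 280.3]
ee_rot: [-0.001, 0.237, 0.972, 0.001]
force: [-0.6, 0.2, 0.6]
grip_width: 0.45
```

Call:
step_arm(plan="-0.1 -0.35 4 0 45; -0.1 -0.35 8 0 45; -0.1 -0.35 11 0 45; -0.1 -0.35 12.5 0 45; -0.1 -0.35 13.6 0 45; -0.1 -0.35 13.6 0 45; -0.1 -0.35 13.6 0 20; -0.1 -0.35 13.6 0 10; -0.1 -0.35 13.6 0 10; -0.1 -0.35 13.6 0 10", grip_force=60)

```text
time_s: 3.9
eef_pos: [512.8, -295.9, 146.5]
ee_rot: [0.001, 0.238, 0.971, -0.0]
force: [-0.3, 0.3, 4.8]
grip_width: 0.274
```

Call:
step_arm(plan="0 0 0 0 5; 0 0 0 0 5; 0 0 -0.5 0 5; 0 0 -1 0 5")

```text
time_s: 4.3
eef_pos: [512.1, -295.5, 155.4]
ee_rot: [-0.0, 0.238, 0.971, 0.0]
force: [0.5, 0.1, -0.9]
grip_width: 0.273
```

```bash
python3 - <<'E'
from h import *
s=readout.sense(); print(s["eef_pos"],s["grip_width"],s["force"],s["time_s"])
im,d=cams.capture("scene"); np.savez("grasp",im=im,d=d); save("grasp",cv2.resize(im[220:380,350:530],(720,600) and (675,600),interpolation=cv2.INTER_CUBIC))
E
```

```text
[ 512.12235812 -295.47702101  155.43421596] 0.27305920347688867 [ 0.49527954  0.05783139 -0.9328008 ] 4.3
```

View pics/grasp.png

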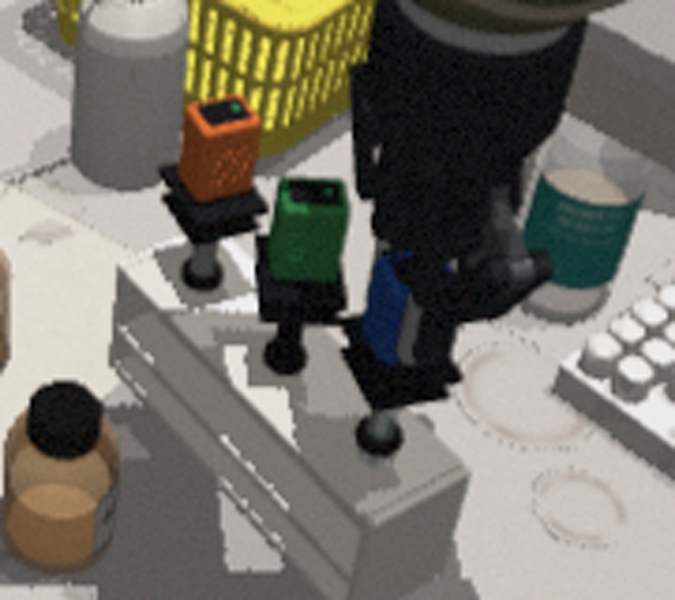

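The blue electrode is gripped and its collar is off the rack; the green and orange probes haven't moved. Lifting further.

Call:
step_arm(plan="0 0 -2 0 5; 0 0 -4 0 5; 0 0 -6.5 0 5; 0 0 -9 0 5; 0 0 -12 0 5; 0 0 -15 0 5; 0 0 -17.5 0 5; 0 0 -19 0 5; 0 0 -19 -8 5; 0 0 -19 -16 5")

```text
time_s: 5.35
eef_pos: [512.3, -295.6, 345.7]
ee_rot: [0.0, 0.097, 0.995, -0.0]
force: [1.0, 0.2, -1.8]
grip_width: 0.27
```

Call:
step_arm(plan="0 0 0 -5 5; 0 0 0 -7 5; 0 0 0 -7 5")

```text
time_s: 5.65
eef_pos: [512.2, -295.5, 345.2]
ee_rot: [-0.0, 0.039, 0.999, 0.0]
force: [-1.0, -0.1, -0.9]
grip_width: 0.274
```

```bash
python3 - <<'E'
from h import *
s=readout.sense(); print(s["eef_pos"],R.from_quat(np.roll(s["ee_rot"],-1)).as_matrix().round(3),s["joints"],s["force"])
E
```

```text
[ 512.19742796 -295.54552251  345.22915587] [[-0.997  0.078 -0.   ]
 [ 0.078  0.997  0.   ]
 [ 0.     0.    -1.   ]] [-7.21286139e-01  4.23787294e-01  1.05132428e+00 -4.67556900e-05
  1.66682663e+00 -2.21370574e+00] [-0.9759057  -0.09561946 -0.91151785]
```

Call:
step_arm(plan="0.3 2 0 0 5; 0.8 5.5 0 0 5; 1.3 9.5 0 0 5; 1.9 14 0 0 5; 2.5 18.5 0 0 5; 3.1 23 0 0 5; 3.8 27.5 0 0 5; 4.4 32 0 0 5; 5 36.5 0 0 5; 5.5 40 0 0 5")

```text
time_s: 6.65
eef_pos: [488.2, 109.8, 345.5]
ee_rot: [0.0, 0.039, 0.999, 0.0]
force: [0.8, -1.0, -0.8]
grip_width: 0.273
```

Call:
step_arm(plan="0.4 3 0 0 5; 0.8 5.5 0 0 5; 1.05 7.5 0 0 5; 1.1 8.3 0 0 5; 1.1 8.3 2 0 5; 1.1 8.3 4 0 5; 1.1 8.3 6 0 5; 1.1 8.3 8 0 5; 1.1 8.3 9 0 5; 1.1 8.3 9 0 5")

```text
time_s: 7.65
eef_pos: [484.1, 190.6, 254.4]
ee_rot: [-0.001, 0.04, 0.999, -0.0]
force: [-0.3, 0.6, -1.1]
grip_width: 0.273
```

```bash
cat > m.py <<'E'
from h import *
import sys
s=readout.sense(); print(s["eef_pos"].round(1),s["force"].round(1),s["grip_width"]); t=s["eef_pos"]
M=R.from_quat(np.roll(s["ee_rot"],-1)).as_matrix(); print(M[:,1].round(3),M[:,2].round(3))
for n in("scene","side"):
    im,d=cams.capture(n); np.savez(n+sys.argv[1],im=im,d=d); X=cloud(n,d).reshape(-1,3); hsv=cv2.cvtColor(im,cv2.COLOR_RGB2HSV).reshape(-1,3).astype(int)
    near=np.hypot(X[:,0]-t[0],X[:,1]-t[1])<32; z0=t[2]-131
    hist,e=np.histogram(X[near][:,2],np.arange(z0-20,z0+180,4)); print(n,[(int(a-z0),int(h)) for a,h in zip(e,hist) if h])
    # flange tops: dark pixels about flange height
    q=X[near&(abs(X[:,2]-z0-124)<7)]; h2,e2=np.histogram(q[:,2],np.arange(z0+115,z0+134,1)); print(n,'fl',[(round(float(a),1),int(h)) for a,h in zip(e2,h2) if h])
    q=q[abs(q[:,2]-e2[h2.argmax()]-.5)<2]; print(n,'flange',len(q),cv2.minAreaRect(q[:,:2].astype(np.float32)),np.median(q[:,2]))
    b=near&(hsv[:,0]>105)&(hsv[:,0]<130)&(hsv[:,1]>150); print('blue',b.sum(),np.percentile(X[b],[2,50,98],0).round(1).tolist() if b.sum() else '')
    uv=proj(n,[530,188,180])[0].astype(int)
    c=im[max(uv[1]-60,0):max(uv[1]-60,0)+120,uv[0]-60:uv[0]+60]
    exec(f"{n}c=cv2.resize(c,(400,400),interpolation=cv2.INTER_CUBIC)")
save("pre"+sys.argv[1],np.hstack([scenec,sidec]))
E
python3 m.py 3
```

```text
[484.1 190.6 254.4] [-0.3  0.6 -1.1] 0.2734549114857923
[ 0.079  0.997 -0.001] [-0.002 -0.    -1.   ]
scene [(0, 5), (4, 6), (8, 7), (12, 11), (16, 8), (20, 8), (24, 12), (28, 8), (32, 8), (36, 7), (40, 6), (44, 10), (48, 12), (52, 10), (56, 5), (60, 9), (64, 29), (68, 13), (72, 11), (76, 9), (80, 10), (84, 9), (88, 8), (92, 9), (96, 4), (100, 3), (104, 63), (108, 31), (112, 8), (116, 24), (120, 113), (124, 34), (128, 16), (132, 24), (136, 25), (140, 31), (144, 34), (148, 30), (152, 32), (156, 38), (160, 37), (164, 42), (168, 45), (172, 19), (176, 30)]
scene fl [(240.4, 6), (241.4, 3), (242.4, 12), (243.4, 15), (244.4, 30), (245.4, 42), (246.4, 26), (247.4, 9), (248.4, 3), (249.4, 10), (250.4, 12), (251.4, 4), (252.4, 2), (253.4, 2)]
scene flange 112 ((481.6440734863281, 191.1873779296875), (46.253807067871094, 38.009178161621094), 89.96497344970703) 245.7625046928027
blue 180 [[466.2, 167.8, 232.6], [468.6, 186.6, 271.1], [492.0, 203.8, 367.0]]
side [(-4, 1), (0, 3), (4, 5), (8, 4), (12, 4), (16, 7), (20, 6), (24, 3), (28, 7), (32, 6), (36, 8), (40, 6), (44, 7), (48, 6), (52, 5), (56, 1), (60, 10), (64, 19), (68, 4), (72, 5), (76, 7), (80, 6), (84, 7), (88, 4), (92, 6), (100, 8), (104, 46), (108, 7), (112, 3), (116, 31), (120, 59), (124, 16), (128, 11), (132, 13), (136, 16), (140, 21), (144, 18), (148, 18), (152, 19), (156, 17), (160, 23), (164, 27), (168, 10), (172, 9), (176, 10)]
side fl [(240.4, 7), (241.4, 8), (242.4, 13), (243.4, 22), (244.4, 21), (245.4, 10), (246.4, 6), (247.4, 3), (248.4, 7), (249.4, 2), (250.4, 4), (252.4, 5), (253.4, 2)]
side flange 65 ((485.4238586425781, 189.40884399414062), (48.691104888916016, 37.33009719848633), 87.46979522705078) 244.28522350324033
blue 0
```

View pics/pre3.png

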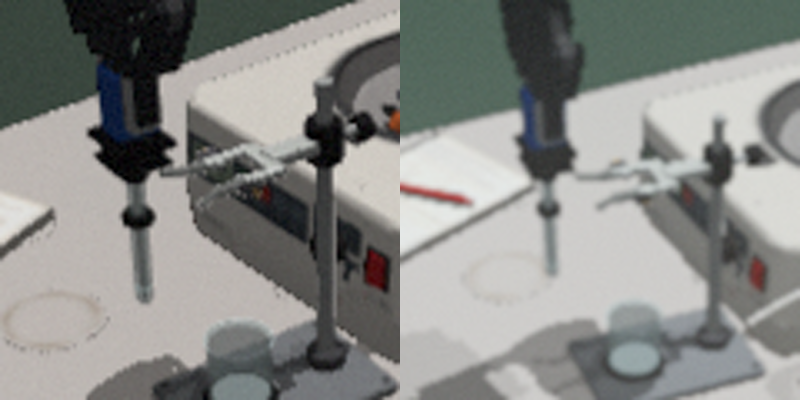

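```bash
python3 - <<'E'
from h import *
a=np.radians(-4.5); ex=np.array([np.cos(a),np.sin(a)]); ey=np.array([-ex[1],ex[0]])
for n,c in(("scene",(554.5,187)),("side",(555.5,184.5))):
  for k in("2","3"):
    X=cloud(n,np.load(n+k+".npz")["d"]).reshape(-1,3); p=(X[:,:2]-c); lx=p@ex; ly=p@ey; z=X[:,2]
    for nm,m in(("rails",(lx>-35)&(lx<18)&(abs(ly)<24)),("hous",(abs(lx)<12)&(abs(ly)>16)&(abs(ly)<33)),("arm",(lx>28)&(lx<58)&(abs(ly)<12))):
        h,e=np.histogram(z[m],np.arange(185,207)); print(n,k,nm,dict(zip(e[:-1].tolist(),h.tolist())))
    for s in(-1,1):
        m=(abs(lx)<18)&(ly*s>2)&(ly*s<24)&(z>188)&(z<203)&(abs(lx)>9); print('inner edge',s,np.percentile(ly[m]*s,[2,6,12]).round(1))
        m=(abs(lx)<8)&(ly*s>2)&(ly*s<40)&(z>188)&(z<203); print('hous outer',s,np.percentile(ly[m]*s,[90,95,98]).round(1), 'lx', np.percentile(lx[(ly*s>23)&(ly*s<40)&(z>188)&(z<203)&(abs(lx)<22)],[5,50,95]).round(1))
        for lo in(-40,-20,-12,12): 
            m=(lx>lo)&(lx<lo+8)&(ly*s>2)&(ly*s<32)&(z>188)&(z<203); print('  lx',lo,'mean ly',np.median(ly[m]).round(1),m.sum())
E
```

```text
scene 2 rails {185: 0, 186: 0, 187: 0, 188: 0, 189: 0, 190: 2, 191: 0, 192: 8, 193: 16, 194: 14, 195: 21, 196: 30, 197: 43, 198: 23, 199: 17, 200: 1, 201: 0, 202: 0, 203: 0, 204: 0, 205: 0}
scene 2 hous {185: 0, 186: 0, 187: 0, 188: 0, 189: 0, 190: 2, 191: 0, 192: 2, 193: 7, 194: 5, 195: 4, 196: 17, 197: 22, 198: 14, 199: 9, 200: 0, 201: 0, 202: 0, 203: 0, 204: 0, 205: 0}
scene 2 arm {185: 0, 186: 0, 187: 0, 188: 0, 189: 0, 190: 1, 191: 0, 192: 6, 193: 4, 194: 2, 195: 4, 196: 5, 197: 7, 198: 13, 199: 28, 200: 9, 201: 5, 202: 0, 203: 0, 204: 0, 205: 0}
inner edge -1 [ 8.4 10.1 12.7]
hous outer -1 [30.1 30.4 31.4] lx [-9.8 -4.3  1.8]
  lx -40 mean ly -23.3 9
  lx -20 mean ly -17.3 13
  lx -12 mean ly -23.1 24
  lx 12 mean ly -17.2 19
inner edge 1 [ 5.2  9.7 12.8]
hous outer 1 [30.2 31.4 32.9] lx [-8.2 -3.   4.2]
  lx -40 mean ly 22.5 13
  lx -20 mean ly 16.7 12
  lx -12 mean ly 17.3 22
  lx 12 mean ly 13.7 22
scene 3 rails {185: 0, 186: 0, 187: 0, 188: 0, 189: 0, 190: 0, 191: 1, 192: 10, 193: 15, 194: 14, 195: 14, 196: 34, 197: 48, 198: 36, 199: 6, 200: 3, 201: 0, 202: 0, 203: 0, 204: 
[... 1869 characters left out ...]
187: 0, 188: 0, 189: 1, 190: 3, 191: 2, 192: 2, 193: 11, 194: 14, 195: 11, 196: 6, 197: 2, 198: 0, 199: 0, 200: 0, 201: 0, 202: 0, 203: 0, 204: 0, 205: 0}
side 3 arm {185: 0, 186: 0, 187: 0, 188: 0, 189: 3, 190: 4, 191: 1, 192: 6, 193: 0, 194: 4, 195: 6, 196: 18, 197: 10, 198: 8, 199: 3, 200: 0, 201: 0, 202: 0, 203: 0, 204: 0, 205: 0}
inner edge -1 [12.3 13.1 13.4]
hous outer -1 [30.4 31.3 32.5] lx [-6.2 -1.   6.8]
  lx -40 mean ly -22.9 7
  lx -20 mean ly -16.6 9
  lx -12 mean ly -17.9 13
  lx 12 mean ly -19.2 10
inner edge 1 [12.5 13.3 14.1]
hous outer 1 [31.8 32.7 34.5] lx [-11.8  -2.6   6.6]
  lx -40 mean ly 23.5 8
  lx -20 mean ly 16.7 10
  lx -12 mean ly 17.8 11
  lx 12 mean ly 14.4 12
```

Call:
step_arm(plan="0 0.1 1.5 0 5; 0 0.1 3 0 5; 0 0.1 4.15 0 5; 0 0.1 4.15 0 5; 0 0.1 4.15 0 5")

```text
time_s: 8.25
eef_pos: [484.8, 192.1, 214.6]
ee_rot: [0.001, 0.039, 0.999, 0.0]
force: [0.4, 0.8, -1.6]
grip_width: 0.273
```

```bash
python3 m.py 4 | grep -v blue; python3 m.py 5 | grep -E "flange|fl "
```

```text
[484.8 192.1 214.6] [ 0.4  0.8 -1.6] 0.27291116413568484
[0.079 0.997 0.   ] [ 0.001  0.    -1.   ]
scene [(0, 4), (4, 6), (8, 9), (12, 5), (16, 9), (20, 8), (24, 8), (28, 11), (32, 7), (36, 9), (40, 9), (44, 6), (48, 10), (52, 6), (56, 4), (60, 12), (64, 25), (68, 14), (72, 11), (76, 8), (80, 8), (84, 10), (88, 6), (92, 7), (96, 2), (100, 1), (104, 59), (108, 31), (112, 6), (116, 22), (120, 97), (124, 33), (128, 18), (132, 25), (136, 24), (140, 28), (144, 28), (148, 35), (152, 31), (156, 30), (160, 31), (164, 35), (168, 51), (172, 18)]
scene fl [(200.6, 3), (201.6, 10), (202.6, 8), (203.6, 15), (204.6, 19), (205.6, 35), (206.6, 28), (207.6, 10), (208.6, 9), (209.6, 9), (210.6, 5), (211.6, 6), (212.6, 7), (213.6, 3)]
scene flange 96 ((482.5799255371094, 191.31753540039062), (43.91637420654297, 38.84196853637695), 83.59590148925781) 206.22535361692493
side [(-4, 2), (0, 4), (4, 5), (8, 5), (12, 7), (16, 5), (20, 5), (24, 7), (28, 5), (32, 6), (36, 5), (40, 5), (44, 4), (48, 7), (52, 2), (56, 4), (60, 13), (64, 16), (68, 6), (72, 4), (76, 8), (80, 6), (84, 6), (88, 3), (92, 4), (100, 1
[... 435 characters left out ...]
 (46.48469924926758, 38.25279998779297), 84.78192138671875) 203.36778650011414
scene fl [(200.7, 1), (201.7, 7), (202.7, 18), (203.7, 12), (204.7, 30), (205.7, 33), (206.7, 25), (207.7, 7), (208.7, 4), (209.7, 9), (210.7, 7), (211.7, 6), (212.7, 6), (213.7, 4)]
scene flange 101 ((482.9792785644531, 193.47293090820312), (45.42533493041992, 38.37248611450195), 86.2398681640625) 206.15176406304914
side fl [(200.7, 14), (201.7, 14), (202.7, 18), (203.7, 15), (204.7, 14), (205.7, 4), (206.7, 3), (207.7, 6), (208.7, 1), (209.7, 4), (211.7, 3), (212.7, 1), (213.7, 4)]
side flange 67 ((485.7350158691406, 188.9828338623047), (44.75336456298828, 37.40670394897461), 84.11888885498047) 203.2741178632511
```

View pics/pre4.png

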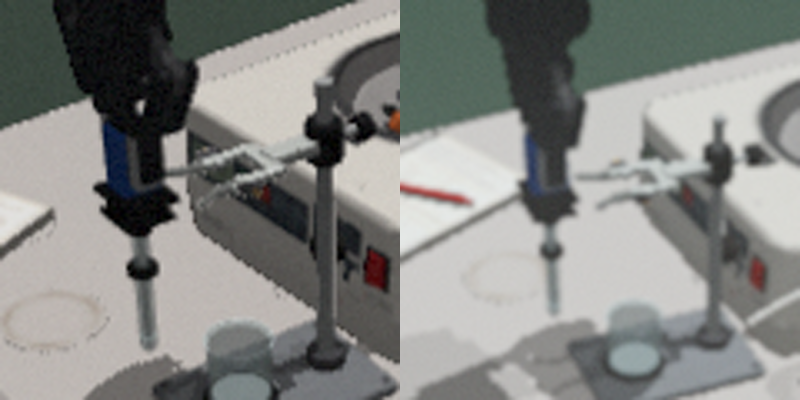

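Call:
step_arm(plan="0 0 0.13 0 5; -0.5 0 0.13 0 5; -1 0 0.13 0 5; -1.4 0 0.13 0 5; -1.8 0 0.13 0 5; -2.2 0 0.13 0 5; -2.5 0 0.13 0 5; -2.5 0 0.13 0 5")

```text
time_s: 9.25
eef_pos: [509.7, 190.0, 212.4]
ee_rot: [-0.0, 0.039, 0.999, -0.0]
force: [-0.5, -0.5, -1.6]
grip_width: 0.271
```

Call:
step_arm(plan="-0.4 0 0 0 5; -0.7 0 0 0 5; -1 0 0 0 5; -1 0 0 0 5")

```text
time_s: 9.65
eef_pos: [519.7, 189.3, 212.4]
ee_rot: [0.0, 0.039, 0.999, -0.0]
force: [-1.2, 0.4, -1.9]
grip_width: 0.271
```

```bash
python3 m.py 6 | grep -E "flange|fl |\[5"
```

```text
[519.7 189.3 212.4] [-1.2  0.4 -1.9] 0.2712331088795418
scene fl [(198.4, 9), (199.4, 8), (200.4, 4), (201.4, 18), (202.4, 22), (203.4, 27), (204.4, 36), (205.4, 4), (206.4, 9), (207.4, 9), (208.4, 6), (209.4, 2), (210.4, 9), (211.4, 4)]
scene flange 88 ((516.7774047851562, 189.37376403808594), (44.7979621887207, 38.093631744384766), 84.41439819335938) 204.46452704383148
blue 153 [[499.6, 174.7, 204.4], [504.0, 188.4, 230.3], [513.1, 202.7, 319.6]]
side fl [(198.4, 13), (199.4, 7), (200.4, 20), (201.4, 17), (202.4, 14), (203.4, 3), (204.4, 3), (205.4, 4), (206.4, 4), (207.4, 2), (208.4, 2), (209.4, 1), (210.4, 5), (211.4, 2)]
side flange 60 ((519.6484985351562, 186.25186157226562), (44.420448303222656, 36.53976821899414), 83.20403289794922) 201.19699875085797
```

View pics/pre6.png

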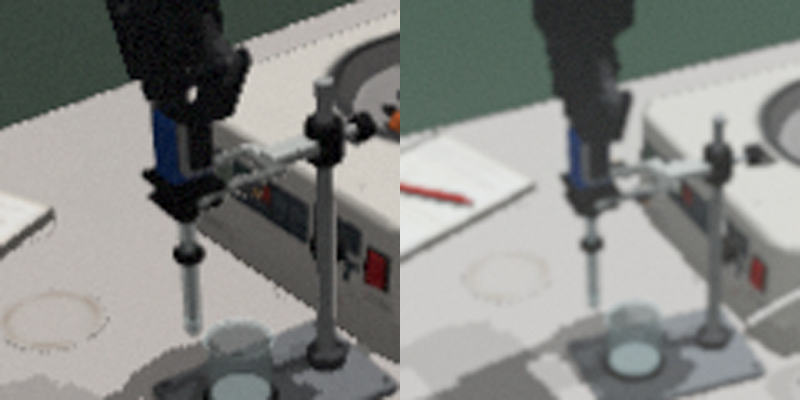

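The block is sitting between the lead-ins, with its grooves level with the rails and no contact force. I'll slide on gently.

Call:
step_arm(plan="-0.3 0.04 0 0 5; -0.6 0.04 0 0 5; -0.9 0.04 0 0 5; -1.2 0.04 0 0 5; -1.2 0.04 0 0 5")

```text
time_s: 10.25
eef_pos: [531.7, 188.7, 212.4]
ee_rot: [0.0, 0.039, 0.999, 0.0]
force: [-0.1, 0.3, -0.9]
grip_width: 0.275
```

Call:
step_arm(plan="-0.2 0 0 0 5; -0.4 0 0 0 5; -0.6 0 0 0 5; -0.8 0 0 0 5; -1 0 0 0 5; -1 0 0 0 5")

```text
time_s: 10.85
eef_pos: [541.4, 188.0, 212.2]
ee_rot: [-0.0, 0.039, 0.999, -0.0]
force: [-1.9, 0.4, -1.8]
grip_width: 0.273
```

Call:
step_arm(plan="-0.2 0 0 0 5; -0.4 0 0 0 5; -0.6 0 0 0 5; -0.8 0 0 0 5; -0.8 0 0 0 5")

```text
time_s: 11.35
eef_pos: [550.6, 187.2, 212.8]
ee_rot: [0.002, 0.039, 0.999, 0.0]
force: [4.7, 0.2, -1.3]
grip_width: 0.276
```

Call:
step_arm(plan="-0.1 0 0 0 5; -0.2 0 0 0 5; -0.3 0 0 0 5; -0.3 0 0 0 5")

```text
time_s: 11.75
eef_pos: [552.7, 187.1, 212.6]
ee_rot: [0.001, 0.039, 0.999, 0.0]
force: [3.6, 0.3, -1.9]
grip_width: 0.277
```

```bash
python3 m.py 7 | grep -E "flange|fl |\[5"; python3 m.py 8 | grep -E "flange"
```

```text
[552.7 187.1 212.6] [ 3.6  0.3 -1.9] 0.2765281956770135
scene fl [(198.6, 14), (199.6, 8), (200.6, 15), (201.6, 11), (202.6, 32), (203.6, 28), (204.6, 23), (205.6, 9), (206.6, 5), (207.6, 11), (208.6, 5), (209.6, 5), (210.6, 4), (211.6, 2)]
scene flange 99 ((557.704345703125, 188.0728302001953), (49.17595672607422, 53.027496337890625), 85.97830963134766) 203.50086474603256
blue 141 [[534.7, 175.6, 204.8], [536.8, 186.7, 229.7], [546.2, 203.4, 317.7]]
side fl [(198.6, 7), (199.6, 19), (200.6, 21), (201.6, 16), (202.6, 6), (203.6, 7), (204.6, 4), (205.6, 8), (206.6, 2), (207.6, 2), (208.6, 3), (209.6, 2), (211.6, 4)]
side flange 62 ((553.2957763671875, 183.5341796875), (45.72471618652344, 37.856903076171875), 84.89503479003906) 201.22942333858992
scene flange 99 ((550.5210571289062, 187.9948272705078), (47.81816101074219, 39.27968215942383), 83.22566223144531) 204.20004930806257
side flange 56 ((553.5794677734375, 183.82606506347656), (43.64189147949219, 37.99394989013672), 84.91703033447266) 201.1758801393293
```

Call:
step_arm(plan="-0.1 0 0 0 5; -0.1 0 0 0 5; -0.1 0 0 0 5")

```text
time_s: 12.25
eef_pos: [553.0, 187.1, 212.3]
ee_rot: [-0.0, 0.039, 0.999, -0.0]
force: [0.9, 0.6, -2.2]
grip_width: 0.273
```

Call:
step_arm(plan="-0.1 0 0 0 5; -0.1 0 0 0 5; -0.1 0 0 0 5")

```text
time_s: 12.55
eef_pos: [554.0, 187.0, 212.3]
ee_rot: [-0.0, 0.039, 0.999, -0.0]
force: [-1.0, -0.4, -0.7]
grip_width: 0.277
```

Call:
step_arm(plan="-0.1 0 0 0 5; -0.1 0 0 0 5; -0.1 0 0 0 5")

```text
time_s: 12.85
eef_pos: [555.0, 187.1, 212.4]
ee_rot: [-0.0, 0.039, 0.999, 0.0]
force: [-2.6, 1.1, -0.9]
grip_width: 0.275
```

Call:
step_arm(plan="-0.1 0 0 0 5; -0.1 0 0 0 5; -0.1 0 0 0 5")

```text
time_s: 13.15
eef_pos: [555.5, 187.1, 212.2]
ee_rot: [-0.001, 0.039, 0.999, 0.0]
force: [-6.1, 0.7, -0.9]
grip_width: 0.278
```

The force goes to zero near x≈553.7 and pushes back on both sides of it, which is how the block would behave in the catches. I'll back off to that neutral point, lower onto the rails, and let go.

Call:
step_arm(plan="0.17 0 0 0 5; 0.17 0 0 0 5; 0.17 0 0.1 0 5; 0.17 0 0.15 0 5; 0.17 0 0.15 0 5")

```text
time_s: 13.65
eef_pos: [554.7, 187.0, 211.5]
ee_rot: [0.0, 0.039, 0.999, 0.0]
force: [-2.3, 0.7, 2.1]
grip_width: 0.272
```

Call:
step_arm(plan="0 0 0 0 30; 0 0 0 0 38; 0 0 0 0 45; 0 0 0 0 50; 0 0 0 0 50; 0 0 -2 0 50; 0 0 -5 0 50; 0 0 -9 0 50; 0 0 -12 0 50; 0 0 -12 0 50")

```text
time_s: 14.65
eef_pos: [555.5, 187.1, 335.4]
ee_rot: [0.004, 0.039, 0.999, 0.001]
force: [-0.0, 0.1, 0.3]
grip_width: 0.501
```

Call:
step_arm(plan="3 0 0 0 50; 7 0 0 0 50; 12 0 0 0 50; 15 0 0 0 50; 15 0 0 0 50; 15 0 0 0 50")

```text
time_s: 15.25
eef_pos: [405.0, 198.8, 330.8]
ee_rot: [0.0, 0.039, 0.999, -0.0]
force: [1.1, 0.0, -0.3]
grip_width: 0.499
```

```bash
cat > f.py <<'E'
from h import *
a=np.radians(-4.5); ex=np.array([np.cos(a),np.sin(a)]); ey=np.array([-ex[1],ex[0]])
print(readout.sense()["time_s"],readout.sense()["eef_pos"])
out=[]
for n,c in(("scene",(552.5,187.2)),("side",(554.5,184.5))):
  im,d=cams.capture(n); np.savez(n+"9",im=im,d=d); X=cloud(n,d).reshape(-1,3); p=X[:,:2]-c; lx=p@ex; ly=p@ey; z=X[:,2]
  m=(abs(lx)<40)&(abs(ly)<40)
  for l,zz,r in(("top",248.5,5),("flange",202.5 if n=="scene" else 200.5,3)):
    q=X[m&(abs(z-zz)<r)&(abs(lx)<26)&(abs(ly)<26)]; (cc,s,an)=cv2.minAreaRect(q[:,:2].astype(np.float32)); pc=np.array(cc)-c
    print(n,l,len(q),'rel',round(pc@ex,1),round(pc@ey,1),np.round(s,1),round(an,1),np.median(q[:,2]).round(1))
  k=m&(z>90)&(z<145); print('shaft',X[k].mean(0).round(1),'low',X[m&(z>62)].min(0).round(0)[2])
  uv=proj(n,[560,180,180])[0].astype(int); v0=max(uv[1]-50,0); out.append(cv2.resize(im[v0:v0+100,uv[0]-50:uv[0]+50],(400,400),interpolation=cv2.INTER_CUBIC))
save("fin",np.hstack(out))
im,d=cams.capture("wrist"); save("w",im)
E
python3 f.py
```

```text
15.25 [404.96629891 198.77525182 330.77801637]
scene top 108 rel -0.9 -0.6 [32.7 23.3] 0.3 248.4
scene flange 117 rel -0.3 0.2 [47.1 39.9] 86.9 202.8
shaft [549.9 185.  116.4] low 62.0
side top 56 rel -0.1 -0.2 [25.3 26.8] 87.4 246.6
side flange 78 rel 2.9 -0.5 [47.7 43.9] 86.4 200.0
shaft [554.2 181.8 118.4] low 76.0
```

View pics/fin.png

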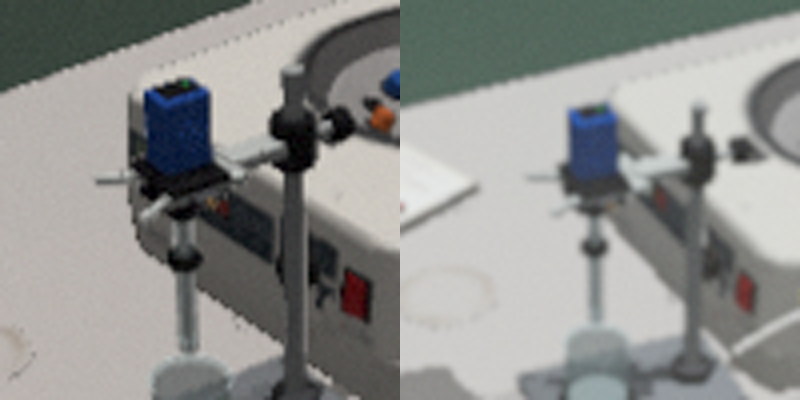

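The electrode hangs upright on the rails over the beaker: head at crop pixels (178,125) in the scene view and (595,140) in the side view. I'll check that the other items haven't moved, then hand in.

```bash
python3 - <<'E'
from h import *
X0=cloud("scene",np.load("scene.npz")["d"]).reshape(-1,3); X1=cloud("scene",np.load("scene9.npz")["d"]).reshape(-1,3)
for l,c,z,r in(("green",(521,-231),183,5),("orange",(532,-168),183,5),("beakerrim",(555,185),60,4),("bufferleft",(436,8),92,4),("wash cap",(630,-25),152,6)):
    f=lambda X:X[(np.hypot(X[:,0]-c[0],X[:,1]-c[1])<36)&(abs(X[:,2]-z)<r)].mean(0).round(1)
    print(l,f(X0),f(X1))
print(workorder.finish_job())
E
```

```text
green [ 519.8 -232.1  182.8] [ 520.1 -231.7  182.9]
orange [ 530.7 -169.   182.9] [ 530.8 -169.   182.9]
beakerrim [554.2 193.5  59.5] [554.2 192.6  59.5]
bufferleft [437.2  15.2  93.1] [437.2  15.   93. ]
wash cap [629.1 -23.2 150.1] [628.8 -23.4 150.2]
the job is handed in; nothing more can be done
None
```

The pH electrode is mounted on the stand and released, and the job is handed in at about 15 s of the 48 s allowed. No verdict was reported.

**What I did:** I gripped the blue head across its 24 mm sides and lifted it clear of the rack. I turned it in line with the rails, slid the block in from the flared end, let go and backed the arm away.

**Checks that agreed:**
- **Contact forces:** the wrist force was never above about 6 N in the readings at the end of each move while sliding it in. Near the seat the block was pulled in by about 4.7 N, the force dropped to zero, then it resisted again when pushed further. I take that as both catches snapping in.
- **Seating:** in the last pictures the electrode hangs upright. Measured across the rails it is within about 0.6 mm of centre.
- **Height:** it has settled about 2 mm below the seat, as expected.
- **Other items:** the green and orange probes, beaker, buffer bottle and wash bottle all measured within 1 mm of where they started.

**Checks that were weak or disagreed:**
- **Position along the rails:** three of the four fits put the block within 1 mm of the seat. The side camera's flange fit said +2.9 mm, but its rectangle came out too big, so I trusted the others.
- **Yaw:** the head-top angle fits were noisy; the flange fits were within about 1.5° of the rails.
- **Catches:** I inferred that they had snapped in from the forces and did not see them directly.

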